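Load the backlit inspection nest and close it with the hold-down frame

TASK

Load the inspection nest on the right: lay the work carrier whose two holes match the nest's pins (the long one) over the pins, right way round, so that it rests flush on both pedestals, and let go of it. Then lift the hold-down frame up and off the two arms of its hook stand and lower it over the same pins until it lies flush on the carrier. Lower both, do not drop them; leave the short carrier and everything else where it is, and mind the tall spray bottle on the way.

Things in the scene. Friction and masses are not known exactly. Their poses are not given: they have to be found in the camera images.
- long_carrier: work carrier to load: aluminium plate 176 mm long (y) x 54 wide (x) x 12 thick, two long windows with brass strips and dark dies, a large through hole (15.6 mm) at y=+72 and a small one (9.6 mm) at y=-72 mm. Starts flat on the left of the worktop, turned any way. Origin: centre of its underside. Grip it across its width at mid-length
- long_carrier_large_hole (a point): centre of the long carrier's large hole, at its underside; it belongs on the thick pin
- long_carrier_small_hole (a point): centre of the long carrier's small hole, at its underside
- short_carrier: a carrier of another nest, of the same look but only 140 mm long, holes 108 mm apart: it does not fit; leave it alone. It lies in the shallow steel tray in the middle. Origin at the centre of its underside, y along its length
- inspection_nest: fixed nest on the right half of the worktop: grey base 84 (x) x 196 (y) x 12 mm; two aluminium pedestals 50 x 36 mm at y=+72 and -72 mm, tops 36 mm above the worktop, a pin on each; between them a low white backlight (38 mm wide in x, 28 mm high). Origin: centre of its underside. The seated carrier's origin is 36 mm, the seated frame's 48 mm above it
- nest_large_pin (a point): foot of the thick pin (14 mm, bullet-nosed, 34 mm tall, tip 70 mm above the worktop) at the nest's y=+72 mm, on top of its pedestal
- nest_small_pin (a point): foot of the thin pin (8 mm, bullet-nosed, 34 mm tall) at the nest's y=-72 mm, on top of its pedestal
- hook_stand: fixed stand: two parallel 8 mm steel arms at y=+34 and -34 mm, upper side 164 mm above the worktop, open between; they run towards its -x (roughly to the robot) from legs at x=+72 mm to upturned tips at x=-27 mm that reach 182 mm above the worktop. Grey base plate 120 x 120 x 10 mm. Origin on the worktop midway between the arms, about below the hung handle
- hold_down_frame: hold-down frame: steel plate 176 mm long (y) x 54 wide (x) x 8 thick, two long windows, a large hole (15.6 mm) at y=+72, a small one (9.6 mm) at y=-72 mm, and a bow handle along y over its middle. It hangs level by the handle on the stand's two arms. Origin: centre of the plate's underside
- frame_handle (a point): centre of the handle bar, 63 mm above the frame's origin; bar 12 mm wide (x), 10 high, 112 long (y), 50 mm free height between bar and plate, posts at y=+50 and -50 mm; grip it here, between the stand's arms, closing along x
- frame_large_hole (a point): centre of the frame's large hole, at its underside
- frame_small_hole (a point): centre of the frame's small hole, at its underside
- tape_roll: roll of tan tape lying flat, 96 mm across, 48 mm high; origin at the centre of its underside; leave alone
- specimen_pot: white screw-lid pot, 47 mm across, 43 mm high, close beside the nest; origin at the centre of its underside; leave alone
- objective_can_50: white plastic can with a black lid, 39 mm across, 67 mm high, between tray and hook stand; origin at the centre of its underside; leave alone
- objective_can_10: black plastic can, 37 mm across, 59 mm high, beside the hook stand; origin at the centre of its underside; leave alone
- spray_floor: tall blue trigger spray bottle, 120 x 55 mm, 256 mm high, standing between the hook stand and the nest; origin at the centre of its underside; leave it standing
- wafer_box_1: flat round white wafer box, 70 mm across, 14 mm high, in front of the hook stand; origin at the centre of its underside; leave alone

How it is judged:
By the outcome, as a careful person would: the job done as asked, in the order asked, and still so for the second after the job is handed in, with the robot touching nothing.
It also fails if it takes over 72 s, if anything falls off the work surface, if the arm or the gripper's body presses on something with over 40 N, if the wrist force passes 120 N, or if a joint passes its speed limit or range.

ROBOT

A 6-joint arm with a two-finger parallel gripper is mounted at the origin on a cart in front of the work surface, level with it; the furniture and walls round the work are solid. World frame = base frame: x ahead of the robot, y to its left, z up, the work surface at z = 0. Lengths are in m, angles in rad, forces in N, time in s.
With the tool pointing down it reaches from about 0.35 to 0.775 m from the base axis. Payload 7.3 kg.
Tool frame: the origin (TCP) lies on the centre line of the jaws, within the pads' length; the fingertips stand 11 mm ahead of it and the grasp point (between the pads) lies 8 mm behind it; y points along the fingers, z is the direction in which the jaws open and shut, and the axes are right-handed (so a half turn about y gives the same grasp; the last joint's range is limited). The gripper opens to 92 mm and grips with 3 to 60 N. Pads are 19 mm wide; open, the fingers measure 130 mm over their backs; the gripper's body (75 mm by 190 mm) begins 47 mm behind the grasp point.
Start: joints at [0.981, 0.342, 1.524, -0, 1.275, -0.146], TCP at [0.225, 0.474, 0.238] pointing down, gripper open.
Joint ranges: [-2.53, 2.53], [-0.77, 2.02], [0.04, 2.7], [-1, 4.14], [0.28, 2.66], [-3.11, 3.11]. Speed limits (rad/s): [2.57, 2.57, 3.14, 3.14, 3.14, 3.14].

INTERFACE

Orientations are given as [roll, pitch, yaw] about the fixed x, y, z axes, in that order (R = Rz(yaw) Ry(pitch) Rx(roll)).
In Python, from cell import robot, cams gives the robot as it stands.
- The arm moves only by the tool apply_moves, never from a script. Its argument "plan" is a list of rows, each a list of 7 numbers: the shift along the tool's x, y, z in m, then the turn, a rotation vector about the tool's x, y, z in degrees, then the gripper command: -1 is fully open, 1 is shut, values between are in proportion. A call has exactly 5 rows; each row is the pose to reach, as a shift and turn from the pose commanded when the call began, along the tool's axes at that moment; what a row does not reach only later rows make up. A row lasts 1/8 s, in which the tool goes at most 62.5 mm and 10.7 degrees, less where a joint would pass 70% of its speed; a pose out of reach is approached as far as the arm can. A call with a gripper value outside its range is refused whole. The fingers move at their own pace and stop on an object; "squeeze" is the grip in N (left out, the last holds). Time passes only in rows, so rows that repeat a pose let the fingers close, or fill a call up. It gives the time, the measured TCP pose, the force and the opening at its end, in the units of the state.
- robot.observe(): the state, without advancing time (a new reading comes with each control period).
- cams.read_camera(name): name is "scene" or "top" or "wrist"; returns the picture (400x640x3 uint8, blue, green, red); there is no depth.
- cams.calibration(name): a dict with "fx", "fy", "cx", "cy" (pixels), "extrinsics" (4x4, takes a point from world to camera coordinates); the wrist camera has in their place "T_tool_cam" (4x4, takes a point from camera to tool coordinates, whose origin is the TCP and whose axes are the tool frame's). Camera axes: x right, y up, looking along -z (the intrinsics and any distortion apply to the point x, -y, -z); pixel columns grow to the right and rows downward; lengths in m; the calibration is good to about 2 mm. A picture is of the moment at which its call begins: read the wrist's pose just before it. calibration takes no time and is no camera call.
- robot.hand_in(): hands the job in, once; it reports no verdict.
The state is a dict: "time": time; "qpos": joint angles; "qvel": joint speeds; "joint_efforts": joint torques, N m; "tool_pos": TCP position; "tool_rot": TCP orientation; "contact_force": force on the tool from outside, world axes, zero at the start; "torque": the same for the moment, N m; "opening": finger opening in m.
Only numpy, scipy, OpenCV 4.12 (cv2) and the standard library are available. Lean on these libraries where they do the work, as an engineer would, in place of code of your own. Each camera call takes 0.05 s, during which the arm holds its last target. There are 200 camera calls.

## Working session

There is one attempt and no reset: what is moved stays moved. The work goes in short steps, Python scripts to look and compute and a tool call to move; the robot and the scene stay as the last step left them, time stands still between calls to the robot, and variables do not carry over. Pictures are saved under pics/ and viewed, about 8 in all and at most 12, crops included, and the job is handed in when it is done.

Besides the shell and the picture viewer there is one more tool, called after "Call:" by a JSON object that holds its "fn" and its "kwargs". apply_moves: Moves the arm, as the interface text tells. Its arguments: {"type":"object","properties":{"plan":{"type":"array","items":{"type":"array","items":{"type":"number"}}},"squeeze":{"type":"number"}},"required":["plan"]}

```bash
mkdir -p pics; ls
python3 - <<'E'
from cell import robot,cams
import cv2,numpy as np
np.set_printoptions(precision=4,suppress=True)
s=robot.observe();print(s)
for n in ["scene","top"]:
    cv2.imwrite(f"pics/{n}0.png",cams.read_camera(n))
for n in ["scene","top","wrist"]: print(n,cams.calibration(n))
E
```

```text
pics
{'time': 0.0, 'qpos': array([ 0.981 ,  0.3427,  1.525 , -0.    ,  1.2754, -0.146 ]), 'qvel': array([ 0.0011,  0.0018, -0.0006, -0.0004, -0.0006, -0.0005]), 'joint_efforts': array([ -0.0004, -43.1257, -24.4214,   0.0716,   0.0561,  -0.0001]), 'tool_pos': array([0.2252, 0.4738, 0.237 ]), 'tool_rot': array([-1.5723,  0.0002, -0.4438]), 'contact_force': array([ 0.3922, -0.8452, -0.7063]), 'torque': array([ 0.0312, -0.0243, -0.0235]), 'opening': 0.09145510426255866}
scene {'fx': 425.537141456736, 'fy': 425.537141456736, 'cx': 319.317429361516, 'cy': 194.63714722147483, 'extrinsics': array([[ 0.4888, -0.8723, -0.0109, -0.1957],
       [ 0.384 ,  0.2039,  0.9005, -0.3373],
       [-0.7833, -0.4443,  0.4347, -0.7993],
       [ 0.    ,  0.    ,  0.    ,  1.    ]])}
top {'fx': 484.45417127492044, 'fy': 484.45417127492044, 'cx': 324.9018399721462, 'cy': 200.40231247990965, 'extrinsics': array([[-0.0136, -0.9999, -0.0077,  0.0599],
       [ 0.9947, -0.0143,  0.1016, -0.5244],
       [-0.1017, -0.0062,  0.9948, -1.6133],
       [ 0.    ,  0.    ,  0.    ,  1.    ]])}
wrist {'fx': 319.5117388288849, 'fy': 319.5117388288849, 'cx': 319.6153515809543, 'cy': 199.29161169957905, 'T_tool_cam': array([[-0.0003, -0.9692, -0.2462, -0.0655],
       [ 0.0007,  0.2462, -0.9692, -0.1461],
       [ 1.    , -0.0004,  0.0006,  0.    ],
       [ 0.    ,  0.    ,  0.    ,  1.    ]])}
```

View pics/top0.png

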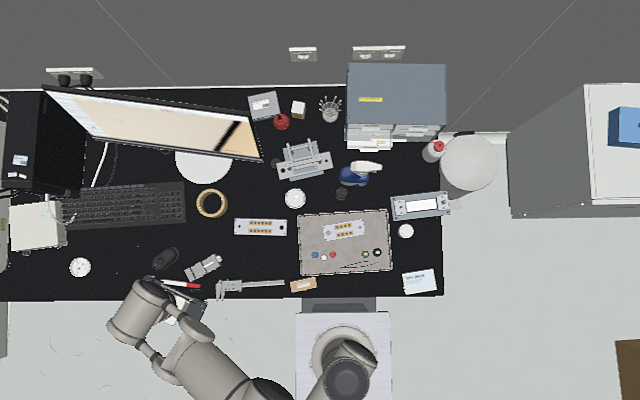

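View pics/scene0.png

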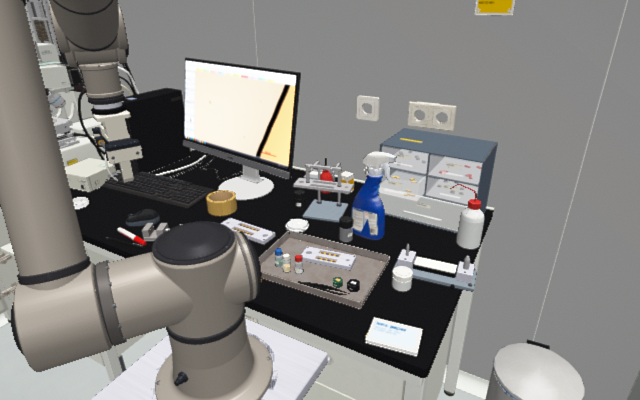

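The top view shows the long carrier near (260,227), the nest near (420,205), the hook stand with frame near (303,162), the spray bottle near (358,173) and the tray near (345,242). I'll enlarge this region.

```bash
cat > h.py <<'E'
import numpy as np,cv2
from cell import robot,cams
from scipy.spatial.transform import Rotation as R
np.set_printoptions(precision=4,suppress=True)
def ray(cal,uv,pose=None):
    d=np.array([(uv[0]-cal['cx'])/cal['fx'],-(uv[1]-cal['cy'])/cal['fy'],-1.])
    if pose is None:
        E=np.array(cal['extrinsics']);T=np.linalg.inv(E)
    else: T=pose@np.array(cal['T_tool_cam'])
    return T[:3,3],T[:3,:3]@d
def at(cal,uv,z,pose=None):
    o,d=ray(cal,uv,pose); return o+d*(z-o[2])/d[2]
def pose(s):
    T=np.eye(4);T[:3,:3]=R.from_euler('xyz',s['tool_rot']).as_matrix();T[:3,3]=s['tool_pos'];return T
def proj(cal,p,T=None):
    M=np.array(cal['extrinsics']) if T is None else np.linalg.inv(T@np.array(cal['T_tool_cam']))
    c=M@np.r_[p,1]; return np.array([cal['cx']+cal['fx']*c[0]/-c[2],cal['cy']-cal['fy']*c[1]/-c[2]])
def delta(s,p,rot):
    "shift and turn in tool axes from commanded pose s(6) to target"
    M=R.from_euler('xyz',s[3:]);return M.inv().apply(np.array(p)-s[:3])*1000,np.degrees((M.inv()*R.from_euler('xyz',rot)).as_rotvec())
E
python3 - <<'E'
from h import *
im=cv2.imread('pics/top0.png')
cv2.imwrite('pics/c1.png',cv2.resize(im[130:250,228:388],None,fx=5,fy=5,interpolation=cv2.INTER_CUBIC))
cv2.imwrite('pics/c2.png',cv2.resize(im[150:250,330:460],None,fx=6,fy=6,interpolation=cv2.INTER_CUBIC))
E
```

```text
(no output)
```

View pics/c1.png

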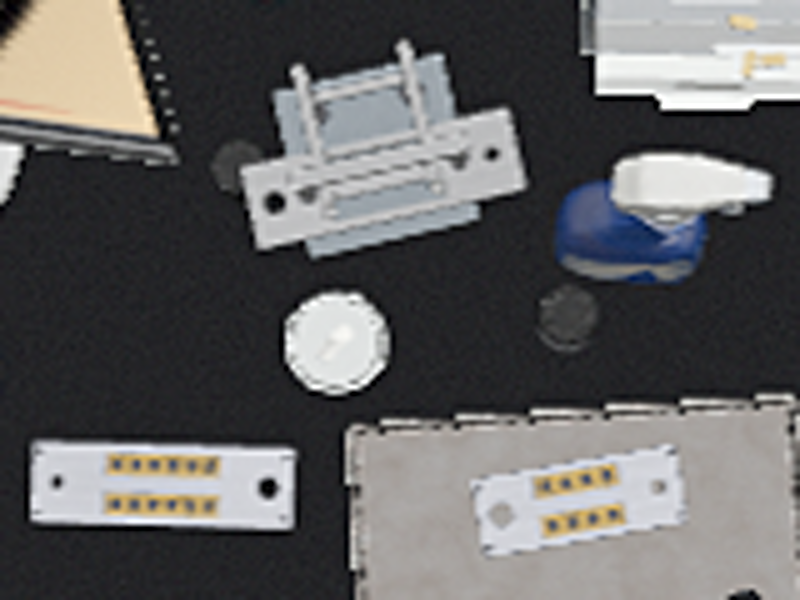

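View pics/c2.png

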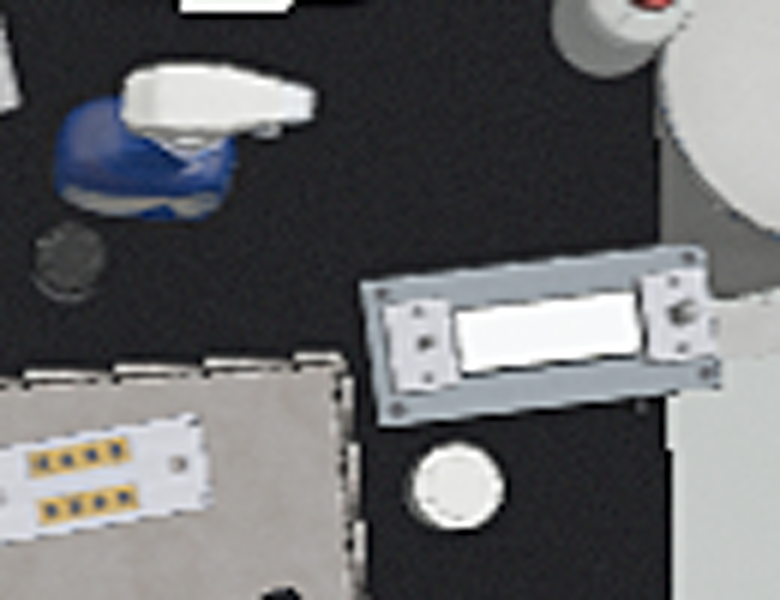

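Run:
```python
from h import *
c=cams.calibration('top')
f1=lambda u,v:(228+u/5-.4,130+v/5-.4)
f2=lambda u,v:(330+u/6-.4,150+v/6-.4)
P=lambda n,uv,z:print(n,at(c,uv,z))
P('car L',f1(268,488),.012);P('car S',f1(57,482),.012)
P('frame L',f1(274,202),.114);P('frame S',f1(491,154),.114)
P('pinL tip',f2(681,308),.066);P('pinS tip',f2(425,343),.060)
for q in [(385,300),(452,385),(645,270),(715,358)]: P('ped',f2(*q),.036)
for q in [(360,283),(380,425),(705,245),(720,385)]: P('base',f2(*q),.012)
P('bottle base lo',f1(558,265),.0);P('bottle base ',f1(690,280),0);P('nozzle',f1(772,185),.23);P('head l',f1(615,185),.24)
P('pot',f2(457,485),.043);P('wafer',f1(336,343),.014);P('can50',f1(568,310),.06); P('can10',f1(236,165),.059)
P('bar l',f1(318,215),.174);P('bar r',f1(440,185),.174)
P('tray c',f1(350,430),.01);P('tray r',f2(345,360),.01)
```

```text
car L [0.4372 0.2025 0.012 ]
car S [0.4433 0.3462 0.012 ]
frame L [0.6169 0.1879 0.114 ]
frame S [0.6462 0.0473 0.114 ]
pinL tip [ 0.5138 -0.3375  0.066 ]
pinS tip [ 0.497  -0.1973  0.06  ]
ped [ 0.5236 -0.1792  0.036 ]
ped [ 0.4753 -0.2152  0.036 ]
ped [ 0.5384 -0.3253  0.036 ]
ped [ 0.4884 -0.3625  0.036 ]
base [ 0.536  -0.1685  0.012 ]
base [ 0.4549 -0.1776  0.012 ]
base [ 0.5549 -0.3654  0.012 ]
base [ 0.4749 -0.3707  0.012 ]
bottle base lo [0.589  0.0025 0.    ]
bottle base  [ 0.5772 -0.0884  0.    ]
nozzle [ 0.6033 -0.1204  0.23  ]
head l [ 0.603  -0.0263  0.24  ]
pot [ 0.4192 -0.2152  0.043 ]
wafer [0.5355 0.1554 0.014 ]
can50 [ 0.5504 -0.0022  0.06  ]
can10 [0.6515 0.2184 0.059 ]
bar l [0.5983 0.1549 0.174 ]
bar r [0.616  0.0791 0.174 ]
tray c [0.4761 0.1465 0.01  ]
tray r [ 0.4923 -0.159   0.01  ]
```

Read off: carrier's large hole is on the right at crop (268,488) and its small hole at (57,482). The nest's thick pin is also on the right, at (683,312), so the carrier needs no flip. The frame's large hole is on the left at (274,202), so the frame needs a half turn. Moving above the carrier now.

Call:
{"fn": "apply_moves", "kwargs": {"plan": [[0.28, 0.1, -0.088, 0, 67, 0, -1], [0.28, 0.1, -0.088, 0, 67, 0, -1], [0.28, 0.1, -0.088, 0, 67, 0, -1], [0.28, 0.137, -0.088, 0, 67, 0, -1], [0.28, 0.137, -0.088, 0, 67, 0, -1]]}}

```text
time: 0.72
tool_pos: [0.4331, 0.2811, 0.1075]
tool_rot: [-1.57, 0.0, -1.388]
contact_force: [0.6, 0.8, 0.0]
opening: 0.0915
```

Call:
{"fn": "apply_moves", "kwargs": {"plan": [[0.008, 0.007, 0.006, 0, 12.9, 0, -1], [0.008, 0.007, 0.006, 0, 12.9, 0, -1], [0.008, 0.007, 0.006, 0, 12.9, 0, -1], [0.008, 0.007, 0.006, 0, 12.9, 0, -1], [0.008, 0.007, 0.006, 0, 12.9, 0, -1]]}}

```text
time: 1.35
tool_pos: [0.4392, 0.276, 0.1016]
tool_rot: [-1.57, 0.0, -1.605]
contact_force: [0.7, -0.5, 0.1]
opening: 0.0918
```

Run:
```python
from h import *
s=robot.observe();T=pose(s);im=cams.read_camera('wrist');cv2.imwrite('pics/w1.png',im);np.save('w1.npy',T)
print(s['tool_pos'],np.degrees(s['tool_rot']))
c=cams.calibration('wrist')
print(proj(c,[.4372,.2025,.012],T),proj(c,[.4433,.3462,.012],T))
```

```text
[0.4392 0.276  0.1016] [-89.9807   0.0123 -91.9814]
[319.8248 292.5891] [321.498  111.2308]
```

View pics/w1.png

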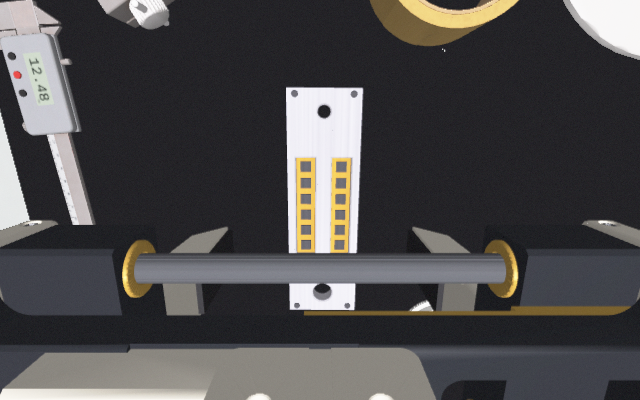

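The wrist view shows the carrier's small hole at (324,111) and its large hole at (322,291), about 2 px off the prediction.

Run:
```python
from h import *
T=np.load('w1.npy');c=cams.calibration('wrist')
S=at(c,(324,111),.012,T);L=at(c,(322.2,291),.012,T);d=L-S
print(S,L,np.linalg.norm(d),(S+L)/2,np.degrees(np.arctan2(d[1],d[0])))
```

```text
[0.4451 0.3463 0.012 ] [0.4392 0.2039 0.012 ] 0.14253155374124418 [0.4421 0.2751 0.012 ] -92.36617292559396
```

Call:
{"fn": "apply_moves", "kwargs": {"plan": [[0.001, 0.03, 0.003, 0, 0, 0, -1], [0.001, 0.06, 0.003, 0, 0, 0, -1], [0.001, 0.075, 0.003, 0, 0, 0, -1], [0.001, 0.08, 0.003, 0, 0, 0, -1], [0.001, 0.08, 0.003, 0, 0, 0, -1]]}}

```text
time: 2.02
tool_pos: [0.4426, 0.2748, 0.0218]
tool_rot: [-1.57, 0.0, -1.606]
contact_force: [-0.1, 0.3, 0.5]
opening: 0.0918
```

Call:
{"fn": "apply_moves", "kwargs": {"plan": [[0, 0.009, 0, 0, 0.3, 0, -1], [0, 0.009, 0, 0, 0.3, 0, -1], [0, 0.009, 0, 0, 0.3, 0, 0.0], [0, 0.009, 0, 0, 0.3, 0, 1], [0, 0.009, 0, 0, 0.3, 0, 1]], "squeeze": 35}}

```text
time: 2.65
tool_pos: [0.4424, 0.2746, 0.0126]
tool_rot: [-1.57, 0.0, -1.612]
contact_force: [0.9, 0.0, 0.2]
opening: 0.0664
```

Call:
{"fn": "apply_moves", "kwargs": {"plan": [[0, 0, 0, 0, 0, 0, 1], [0, 0, 0, 0, 0, 0, 1], [0, 0, 0, 0, 0, 0, 1], [0, 0, 0, 0, 0, 0, 1], [0, 0, 0, 0, 0, 0, 1]]}}

```text
time: 3.28
tool_pos: [0.4422, 0.2746, 0.0125]
tool_rot: [-1.571, 0.0, -1.612]
contact_force: [-0.8, -0.6, 1.8]
opening: 0.0535
```

Call:
{"fn": "apply_moves", "kwargs": {"plan": [[0, -0.02, 0, 0, 0, 0, 1], [0, -0.05, 0, 0, 0, 0, 1], [0, -0.1, 0, 0, 0, 0, 1], [0, -0.14, 0, 0, 0, 0, 1], [0, -0.14, 0, 0, 0, 0, 1]]}}

```text
time: 3.9
tool_pos: [0.4439, 0.2753, 0.155]
tool_rot: [-1.565, 0.003, -1.612]
contact_force: [0.6, -0.4, -3.3]
opening: 0.0534
```

Call:
{"fn": "apply_moves", "kwargs": {"plan": [[0.05, 0, -0.005, 0, 0, 0, 1], [0.11, 0, -0.005, 0, 0, 0, 1], [0.17, 0, -0.005, 0, 0, 0, 1], [0.23, 0, -0.005, 0, 0, 0, 1], [0.29, 0, -0.005, 0, 0, 0, 1]]}}

```text
time: 4.53
tool_pos: [0.4243, -0.0166, 0.1509]
tool_rot: [-1.573, 0.0, -1.611]
contact_force: [1.4, 0.5, -2.0]
opening: 0.0532
```

Call:
{"fn": "apply_moves", "kwargs": {"plan": [[0.06, 0, 0.0, 0, -1, 0, 1], [0.12, 0, 0.0, 0, -4, 0, 1], [0.17, 0, 0.0, 0, -7, 0, 1], [0.2, 0, 0, 0, -9, 0, 1], [0.2, 0, 0, 0, -9, 0, 1]]}}

```text
time: 5.15
tool_pos: [0.4163, -0.2163, 0.1506]
tool_rot: [-1.573, 0.002, -1.458]
contact_force: [-0.1, 0.8, -4.3]
opening: 0.0537
```

Run:
```python
from h import *
s=robot.observe();T=pose(s);im=cams.read_camera('wrist');cv2.imwrite('pics/w2.png',im);np.save('w2.npy',T)
print(s['tool_pos'],np.degrees(s['tool_rot']))
c=cams.calibration('wrist')
for p in ([ 0.5138,-0.3375,.066],[0.497,-0.1973,.06],[ 0.5138,-0.3375,.036],[0.497,-0.1973,.036]): print(proj(c,p,T))
```

```text
[ 0.4163 -0.2163  0.1506] [-90.1169   0.0955 -83.5259]
[417.2598 357.1919]
[427.7385 193.9764]
[407.8999 334.1186]
[418.3615 187.3805]
```

View pics/w2.png

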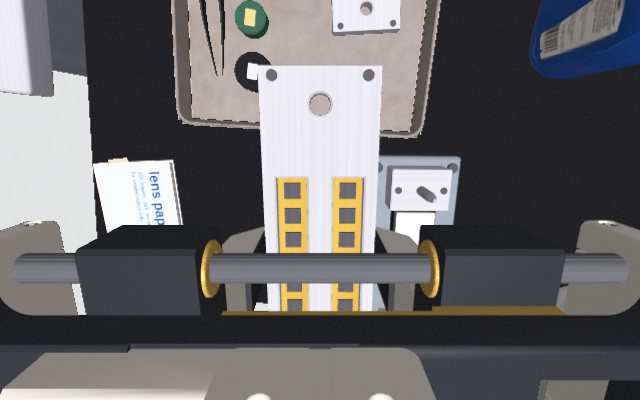

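The small pin shows up at about (434,199) tip and (419,189) foot, close to prediction. The large pin is hidden, so I'm shifting on to see both.

Call:
{"fn": "apply_moves", "kwargs": {"plan": [[0.06, 0, -0.01, 0, 0, 0, 1], [0.12, 0, -0.02, 0, 0, 0, 1], [0.17, 0, -0.02, 0, 0, 0, 1], [0.18, 0, -0.02, 0, 0, 0, 1], [0.18, 0, -0.02, 0, 0, 0, 1]]}}

```text
time: 5.82
tool_pos: [0.4182, -0.3946, 0.1511]
tool_rot: [-1.572, 0.003, -1.455]
contact_force: [-0.3, 0.3, -3.2]
opening: 0.054
```

Run:
```python
from h import *
s=robot.observe();T=pose(s);im=cams.read_camera('wrist');cv2.imwrite('pics/w3f.png',im);np.save('w3.npy',T)
print(s['tool_pos'],np.degrees(s['tool_rot']))
c=cams.calibration('wrist')
for p in ([ 0.5138,-0.3375,.066],[0.497,-0.1973,.06],[ 0.5138,-0.3375,.036],[0.497,-0.1973,.036]): print(proj(c,p,T))
cv2.imwrite('pics/w3.png',cv2.resize(im[0:270,250:520],(800,800),interpolation=cv2.INTER_CUBIC)[:,:][0:600] if 0 else cv2.resize(im[0:230,250:550],None,fx=2.6,fy=2.6,interpolation=cv2.INTER_CUBIC))
```

```text
[ 0.4182 -0.3946  0.1511] [-90.0651   0.1512 -83.3379]
[461.1146 147.1712]
[480.759  -80.9276]
[445.2277 143.977 ]
[464.0461 -60.1436]
```

View pics/w3.png

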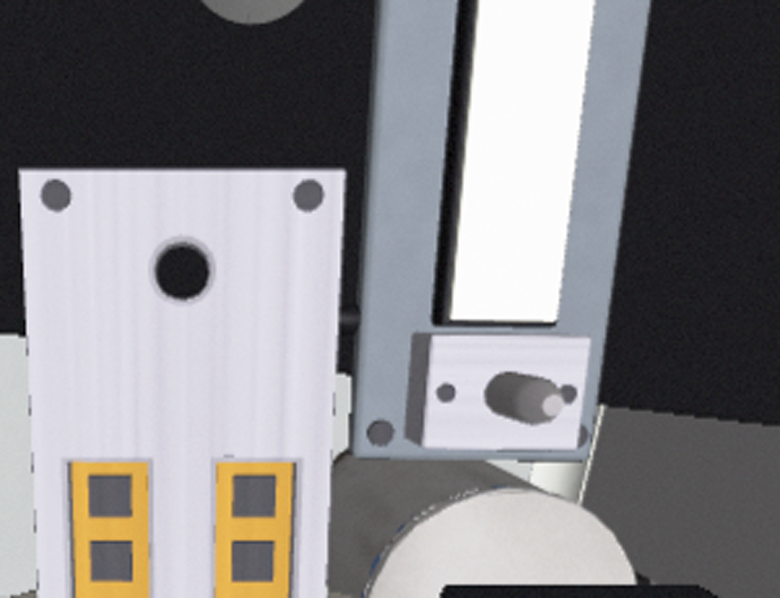

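Run:
```python
from h import *
c=cams.calibration('wrist');T2=np.load('w2.npy');T3=np.load('w3.npy')
L=[at(c,(445.2,151.4),.036,T3),at(c,(462.7,155.3),.07,T3)]
# pedestal centre w2 and tip
S=[at(c,(421,188.5),.036,T2),at(c,(435,199.5),.07,T2)]
print(L,S)
for a,b in zip(L,S):
    d=a-b;print(np.linalg.norm(d),np.degrees(np.arctan2(d[1],d[0])),(a+b)/2)
for T,uv in((T2,(320,104)),(T3,(320.4,103.8))):
    z=T[2,3]-.0005;h=at(c,uv,z,T);print('hole in tool',np.linalg.inv(T)@np.r_[h,1])
im=cv2.imread('pics/w2.png');cv2.imwrite('pics/w2c.png',cv2.resize(im[140:230,360:480],None,fx=6,fy=6,interpolation=cv2.INTER_CUBIC))
```

```text
[array([ 0.515 , -0.3434,  0.036 ]), array([ 0.5144, -0.3428,  0.07  ])] [array([ 0.4994, -0.198 ,  0.036 ]), array([ 0.4994, -0.1988,  0.07  ])]
0.14620744825561854 -83.84484656752807 [ 0.5072 -0.2707  0.036 ]
0.144776312580439 -84.04238166331373 [ 0.5069 -0.2708  0.07  ]
hole in tool [-0.0716  0.0006  0.0004  1.    ]
hole in tool [-0.0717  0.0007  0.0006  1.    ]
```

View pics/w2c.png

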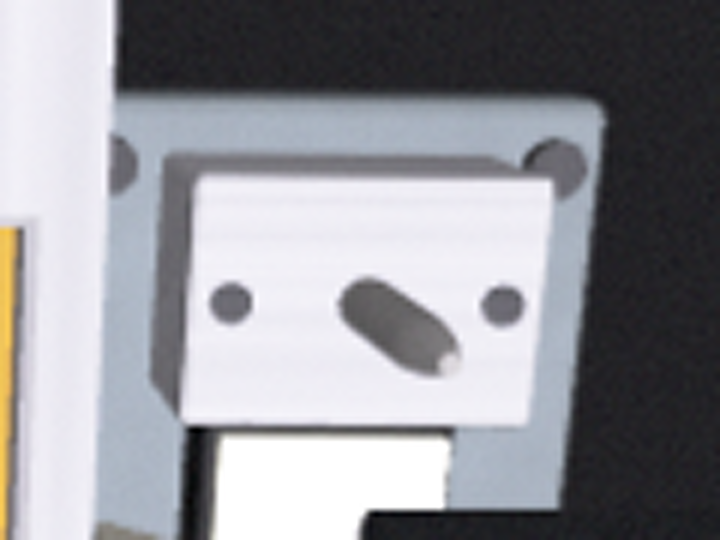

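Run:
```python
from h import *
c=cams.calibration('scene')
for uv in((457,240),(468,246),(482,243)): print(at(c,uv,0))
print(at(c,(461,212),.15))
```

```text
[ 0.6932 -0.2865  0.    ]
[ 0.6758 -0.3207  0.    ]
[ 0.7103 -0.3519  0.    ]
[ 0.5765 -0.3041  0.15  ]
```

Call:
{"fn": "apply_moves", "kwargs": {"plan": [[-0.03, 0, 0.03, 0, 0.6, 0, 1], [-0.07, 0, 0.065, 0, 0.6, 0, 1], [-0.1, 0, 0.09, 0, 0.6, 0, 1], [-0.112, 0, 0.102, 0, 0.6, 0, 1], [-0.112, 0, 0.102, 0, 0.6, 0, 1]]}}

```text
time: 6.5
tool_pos: [0.5069, -0.2712, 0.1525]
tool_rot: [-1.571, 0.0, -1.462]
contact_force: [0.7, -0.6, -2.4]
opening: 0.0535
```

Call:
{"fn": "apply_moves", "kwargs": {"plan": [[0, 0, 0, 0, 0, 0, 1], [0, 0.02, 0, 0, 0, 0, 1], [0, 0.04, 0, 0, 0, 0, 1], [0, 0.055, 0, 0, 0, 0, 1], [0, 0.055, 0, 0, 0, 0, 1]]}}

```text
time: 7.12
tool_pos: [0.5056, -0.2731, 0.0962]
tool_rot: [-1.573, 0.002, -1.466]
contact_force: [-0.6, 0.3, -2.9]
opening: 0.0536
```

Run:
```python
from h import *
s=robot.observe();p=s['tool_pos'];y=s['tool_rot'];print(p,np.degrees(y),s['contact_force'])
print(delta(np.r_[p,y],[.5066,-.2712,p[2]],[-np.pi/2,0,np.radians(-83.95)]))
```

```text
[ 0.5056 -0.2731  0.0962] [-90.1148   0.1003 -84.0091] [-0.6353  0.3343 -2.8778]
(array([-1.813 ,  0.0007,  1.2293]), array([ 0.1148, -0.059 , -0.1003]))
```

Call:
{"fn": "apply_moves", "kwargs": {"plan": [[-0.0015, 0, 0.001, 0, 0, 0, 1], [-0.0015, 0, 0.001, 0, 0, 0, 1], [-0.0015, 0.004, 0.001, 0, 0, 0, 1], [-0.0015, 0.006, 0.001, 0, 0, 0, 1], [-0.0015, 0.006, 0.001, 0, 0, 0, 1]]}}

```text
time: 7.75
tool_pos: [0.5073, -0.2711, 0.0912]
tool_rot: [-1.571, 0.0, -1.465]
contact_force: [0.3, 1.0, -3.3]
opening: 0.0532
```

Run:
```python
from h import *
c=cams.calibration('wrist')
s=robot.observe();T=pose(s);im=cams.read_camera('wrist')
p=s['tool_pos'];y=s['tool_rot'];print(p,np.degrees(y),s['contact_force'])
print(delta(np.r_[p,y],[.5066,-.2712,p[2]],[-np.pi/2,0,np.radians(-83.95)]))
print('pin tip expected',proj(c,[.4995,-.1997,.07],T)-[285,70])
cv2.imwrite('pics/w4.png',cv2.resize(im[70:150,265:375],None,fx=6,fy=6,interpolation=cv2.INTER_CUBIC))
```

```text
[ 0.5073 -0.2711  0.0912] [-90.0179   0.023  -83.9363] [ 0.296   1.0474 -3.3085]
(array([ 0.0299,  0.0002, -0.7516]), array([ 0.0179,  0.0137, -0.023 ]))
pin tip expected [33.5879 35.2939]
```

View pics/w4.png

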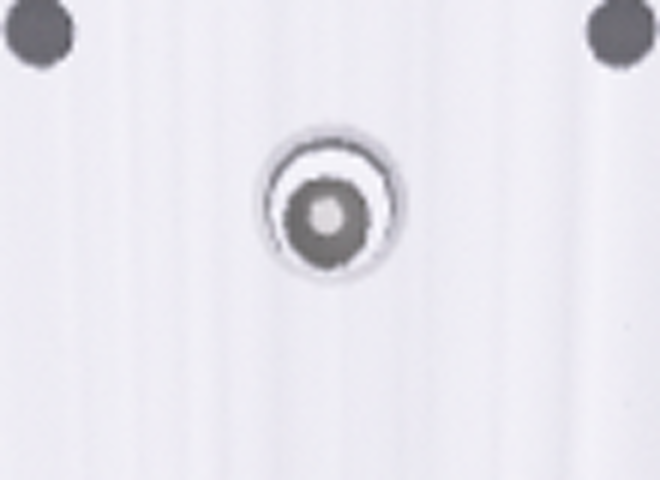

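Through the carrier's small hole, centred at crop (330,205), the pin tip shows at (327,215), so it is aligned to under 1 mm. Lowering in steps.

Call:
{"fn": "apply_moves", "kwargs": {"plan": [[0.0003, 0.004, 0, 0, 0, 0, 1], [0.0003, 0.008, 0, 0, 0, 0, 1], [0.0003, 0.012, 0, 0, 0, 0, 1], [0.0003, 0.015, 0, 0, 0, 0, 1], [0.0003, 0.015, 0, 0, 0, 0, 1]]}}

```text
time: 8.43
tool_pos: [0.5073, -0.2714, 0.0761]
tool_rot: [-1.571, 0.0, -1.465]
contact_force: [-0.6, 0.4, -2.7]
opening: 0.0537
```

Call:
{"fn": "apply_moves", "kwargs": {"plan": [[0, 0.003, 0, 0, 0, 0, 1], [0, 0.006, 0, 0, 0, 0, 1], [0, 0.009, 0, 0, 0, 0, 1], [0, 0.012, 0, 0, 0, 0, 1], [0, 0.012, 0, 0, 0, 0, 1]]}}

```text
time: 9.05
tool_pos: [0.5073, -0.2714, 0.0641]
tool_rot: [-1.571, 0.0, -1.465]
contact_force: [0.4, 0.0, -3.7]
opening: 0.0537
```

Call:
{"fn": "apply_moves", "kwargs": {"plan": [[0, 0.003, 0, 0, 0, 0, 1], [0, 0.006, 0, 0, 0, 0, 1], [0, 0.009, 0, 0, 0, 0, 1], [0, 0.012, 0, 0, 0, 0, 1], [0, 0.013, 0, 0, 0, 0, 1]]}}

```text
time: 9.68
tool_pos: [0.5074, -0.2714, 0.0511]
tool_rot: [-1.571, 0.0, -1.465]
contact_force: [-1.1, -0.3, -2.9]
opening: 0.054
```

Call:
{"fn": "apply_moves", "kwargs": {"plan": [[0, 0.001, 0, 0, 0, 0, 1], [0, 0.002, 0, 0, 0, 0, 1], [0, 0.003, 0, 0, 0, 0, 1], [0, 0.003, 0, 0, 0, 0, 1], [0, 0.003, 0, 0, 0, 0, 1]]}}

```text
time: 10.3
tool_pos: [0.5076, -0.2715, 0.0485]
tool_rot: [-1.571, -0.0, -1.465]
contact_force: [-0.1, 0.9, -1.2]
opening: 0.0542
```

Call:
{"fn": "apply_moves", "kwargs": {"plan": [[0, 0.0005, 0, 0, 0, 0, 1], [0, 0.0007, 0, 0, 0, 0, 1], [0, 0.0007, 0, 0, 0, 0, 1], [0, 0.0007, 0, 0, 0, 0, 1], [0, 0.0007, 0, 0, 0, 0, 1]]}}

```text
time: 10.92
tool_pos: [0.5075, -0.2716, 0.0485]
tool_rot: [-1.57, -0.0, -1.465]
contact_force: [-0.9, 2.2, 5.3]
opening: 0.0535
```

Call:
{"fn": "apply_moves", "kwargs": {"plan": [[0, 0, 0, 0, 0, 0, 0.1], [0, 0, 0, 0, 0, 0, -0.4], [0, 0, 0, 0, 0, 0, -1], [0, 0, 0, 0, 0, 0, -1], [0, 0, 0, 0, 0, 0, -1]]}}

```text
time: 11.55
tool_pos: [0.5075, -0.2715, 0.0476]
tool_rot: [-1.571, 0.0, -1.465]
contact_force: [0.2, -0.6, 0.5]
opening: 0.0886
```

Call:
{"fn": "apply_moves", "kwargs": {"plan": [[0, 0, 0, 0, 0, 0, -1], [0, -0.02, 0, 0, 0, 0, -1], [0, -0.06, 0, 0, 0, 0, -1], [0, -0.1, 0, 0, 0, 0, -1], [0, -0.15, 0, 0, 0, 0, -1]]}}

```text
time: 12.18
tool_pos: [0.507, -0.2712, 0.1984]
tool_rot: [-1.572, 0.001, -1.465]
contact_force: [0.7, -0.5, 1.5]
opening: 0.0919
```

Carrier seated and released at the expected height. Next, the frame, passing in front of the bottle.

Call:
{"fn": "apply_moves", "kwargs": {"plan": [[-0.045, -0.03, -0.02, 0, 0, 0, -1], [-0.1, -0.06, -0.04, 0, 0, 0, -1], [-0.15, -0.08, -0.055, 0, -2, 0, -1], [-0.2, -0.08, -0.063, 0, -4, 0, -1], [-0.23, -0.08, -0.063, 0, -5.7, 0, -1]]}}

```text
time: 12.8
tool_pos: [0.4196, -0.0476, 0.2784]
tool_rot: [-1.57, -0.0, -1.364]
contact_force: [-0.3, -0.5, 0.1]
opening: 0.0921
```

Call:
{"fn": "apply_moves", "kwargs": {"plan": [[-0.05, 0, 0.02, 0, 0, 0, -1], [-0.09, 0, 0.06, 0, 0, 0, -1], [-0.118, 0, 0.12, 0, 0, 0, -1], [-0.118, 0, 0.18, 0, 0, 0, -1], [-0.118, 0, 0.235, 0, 0, 0, -1]]}}

```text
time: 13.42
tool_pos: [0.6282, 0.1152, 0.2777]
tool_rot: [-1.57, -0.0, -1.364]
contact_force: [1.2, -0.3, 0.5]
opening: 0.0918
```

Call:
{"fn": "apply_moves", "kwargs": {"plan": [[0, 0, 0, 0, 0, 0, -1], [0, 0, 0, 0, 0, 0, -1], [0, 0, 0, 0, 0, 0, -1], [0, 0, 0, 0, 0, 0, -1], [0, 0, 0, 0, 0, 0, -1]]}}

```text
time: 14.05
tool_pos: [0.6262, 0.1138, 0.2786]
tool_rot: [-1.57, -0.0, -1.366]
contact_force: [-0.6, 0.3, 0.2]
opening: 0.0918
```

Run:
```python
from h import *
s=robot.observe();T=pose(s);im=cams.read_camera('wrist');cv2.imwrite('pics/w5.png',im);np.save('w5.npy',T)
print(s['tool_pos'],np.degrees(s['tool_rot']))
c=cams.calibration('wrist')
for p in ([.6169,.1879,.114],[.6462,.0473,.114],[.6315,.1176,.174]): print(proj(c,p,T))
```

```text
[0.6262 0.1138 0.2786] [-89.9292  -0.0066 -78.2513]
[325.6081 108.1832]
[324.9901 250.8198]
[326.552  198.2322]
```

View pics/w5.png

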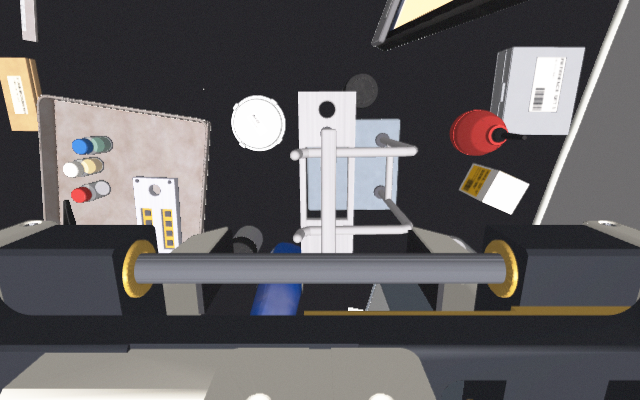

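The large hole is at (327,109), the bar is at u≈329, and the arms are at rows 152 and 230. The frame lies along tool x, about 7 mm along +z and 2 mm along −x.

Call:
{"fn": "apply_moves", "kwargs": {"plan": [[-0.002, 0.0, 0.0073, 0, 0, 0, -0.1], [-0.002, 0.0, 0.0073, 0, 0, 0, -0.1], [-0.002, 0.03, 0.0073, 0, 0, 0, -0.1], [-0.002, 0.05, 0.0073, 0, 0, 0, -0.1], [-0.002, 0.06, 0.0073, 0, 0, 0, -0.1]]}}

```text
time: 14.72
tool_pos: [0.6329, 0.1174, 0.2163]
tool_rot: [-1.573, 0.0, -1.365]
contact_force: [0.6, -0.5, 1.0]
opening: 0.0511
```

Call:
{"fn": "apply_moves", "kwargs": {"plan": [[0, 0.02, 0, 0, 0, 0, -0.1], [0, 0.035, 0, 0, 0, 0, -0.1], [0, 0.05, 0, 0, 0, 0, -0.1], [0, 0.057, 0, 0, 0, 0, -0.1], [0, 0.057, 0, 0, 0, 0, -0.1]]}}

```text
time: 15.35
tool_pos: [0.6332, 0.1174, 0.1604]
tool_rot: [-1.571, 0.0, -1.366]
contact_force: [0.3, 0.0, -0.1]
opening: 0.0502
```

Run:
```python
from h import *
s=robot.observe();T=pose(s);im=cams.read_camera('wrist');cv2.imwrite('pics/w6.png',im[:320]);np.save('w6.npy',T)
print(s['tool_pos'],np.degrees(s['tool_rot']),s['opening'],s['contact_force'])
```

```text
[0.6332 0.1174 0.1604] [-90.0345   0.0087 -78.2417] 0.05020007863697087 [ 0.306   0.0017 -0.0504]
```

View pics/w6.png

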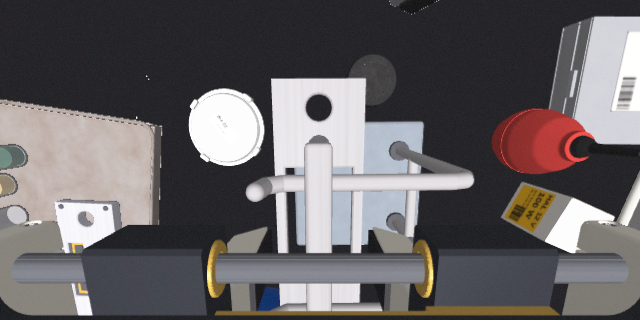

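The frame's large hole is at (319,107) and the bar is centred at u≈319, between the fingers. Closing.

Call:
{"fn": "apply_moves", "kwargs": {"plan": [[0, 0, 0, 0, 0, 0, 0.3], [0, 0, 0, 0, 0, 0, 0.6], [0, 0, 0, 0, 0, 0, 1], [0, 0, 0, 0, 0, 0, 1], [0, 0, 0, 0, 0, 0, 1]], "squeeze": 55}}

```text
time: 16.02
tool_pos: [0.6333, 0.1174, 0.1609]
tool_rot: [-1.571, 0.0, -1.366]
contact_force: [-0.2, 0.2, 1.2]
opening: 0.011
```

Call:
{"fn": "apply_moves", "kwargs": {"plan": [[0, 0, 0, 0, 0, 0, 1], [0, 0, 0, 0, 0, 0, 1], [0, 0, 0, 0, 0, 0, 1], [0, -0.005, 0, 0, 0, 0, 1], [0, -0.01, 0, 0, 0, 0, 1]]}}

```text
time: 16.65
tool_pos: [0.6331, 0.1174, 0.1704]
tool_rot: [-1.572, 0.0, -1.366]
contact_force: [-0.5, -0.2, -3.3]
opening: 0.0111
```

Lift is limited to about 30 mm in total: the bar must clear the tips, and the plate lies below the arms. After that I slide out along −z (tool).

Call:
{"fn": "apply_moves", "kwargs": {"plan": [[0, -0.006, 0, 0, 0, 0, 1], [0, -0.012, 0, 0, 0, 0, 1], [0, -0.018, 0, 0, 0, 0, 1], [0, -0.02, 0, 0, 0, 0, 1], [0, -0.02, 0, 0, 0, 0, 1]]}}

```text
time: 17.27
tool_pos: [0.6333, 0.1174, 0.1909]
tool_rot: [-1.571, 0.0, -1.366]
contact_force: [-0.6, -0.2, -2.5]
opening: 0.0109
```

Call:
{"fn": "apply_moves", "kwargs": {"plan": [[0, 0, -0.01, 0, 0, 0, 1], [0, 0, -0.025, 0, 0, 0, 1], [0, 0, -0.045, 0, 0, 0, 1], [0, 0, -0.065, 0, 0, 0, 1], [0, 0, -0.085, 0, 0, 0, 1]]}}

```text
time: 17.9
tool_pos: [0.5487, 0.0998, 0.1906]
tool_rot: [-1.571, 0.0, -1.366]
contact_force: [0.3, 0.1, -3.4]
opening: 0.0115
```

Call:
{"fn": "apply_moves", "kwargs": {"plan": [[0, 0, -0.03, 0, 0, 0, 1], [0, 0, -0.07, 0, 0, 0, 1], [0, -0.01, -0.11, 0, 0, 0, 1], [0, -0.02, -0.14, 0, 8, 0, 1], [0, -0.02, -0.14, 0, 18, 0, 1]]}}

```text
time: 18.52
tool_pos: [0.4107, 0.0713, 0.2115]
tool_rot: [-1.57, 0.0, -1.685]
contact_force: [1.2, -0.6, -3.6]
opening: 0.0114
```

Call:
{"fn": "apply_moves", "kwargs": {"plan": [[0, 0, 0, 0, 10.5, 0, 1], [0, 0, 0, 0, 21, 0, 1], [0, 0, 0, 0, 31.5, 0, 1], [0, 0, 0, 0, 42, 0, 1], [0, 0, 0, 0, 52, 0, 1]]}}

```text
time: 19.15
tool_pos: [0.4122, 0.0715, 0.2107]
tool_rot: [-1.571, -0.0, -2.593]
contact_force: [0.4, -0.2, -3.0]
opening: 0.0111
```

Call:
{"fn": "apply_moves", "kwargs": {"plan": [[0, 0, 0, 0, 10.5, 0, 1], [0, 0, 0, 0, 21, 0, 1], [0, 0, 0, 0, 31.5, 0, 1], [0, 0, 0, 0, 42, 0, 1], [0, 0, 0, 0, 52, 0, 1]]}}

```text
time: 19.77
tool_pos: [0.4122, 0.0715, 0.2107]
tool_rot: [-1.571, -0.0, 2.782]
contact_force: [0.3, -0.5, -3.5]
opening: 0.0113
```

Call:
{"fn": "apply_moves", "kwargs": {"plan": [[0, 0, 0, 0, 10.5, 0, 1], [0, 0, 0, 0, 21, 0, 1], [0, 0, 0, 0, 31.5, 0, 1], [0, 0, 0, 0, 42, 0, 1], [0, 0, 0, 0, 52, 0, 1]]}}

```text
time: 20.4
tool_pos: [0.4122, 0.0715, 0.2107]
tool_rot: [-1.571, -0.0, 1.875]
contact_force: [-0.8, -0.2, -2.8]
opening: 0.0116
```

Call:
{"fn": "apply_moves", "kwargs": {"plan": [[-0.05, 0, 0.014, 0, 0, 0, 1], [-0.11, 0, 0.03, 0, 0, 0, 1], [-0.17, 0, 0.047, 0, 4, 0, 1], [-0.23, 0, 0.063, 0, 8, 0, 1], [-0.289, 0, 0.08, 0, 11.4, 0, 1]]}}

```text
time: 21.02
tool_pos: [0.4242, -0.2298, 0.2109]
tool_rot: [-1.571, 0.0, 1.679]
contact_force: [1.1, 1.3, -2.9]
opening: 0.0113
```

Run:
```python
from h import *
s=robot.observe();p=s['tool_pos'];y=s['tool_rot'];print(p,np.degrees(y),s['qpos'])
print(delta(np.r_[p,y],[.5075,-.2715,p[2]],[-np.pi/2,0,np.radians(96.05)]))
```

```text
[ 0.4242 -0.2298  0.2109] [-90.0286   0.0041  96.2239] [-0.6557  0.2892  1.68    0.0003  1.1719  2.3772]
(array([-50.4995,   0.0427, -78.2916]), array([ 0.0286,  0.1739, -0.0041]))
```

Call:
{"fn": "apply_moves", "kwargs": {"plan": [[-0.02, 0, -0.03, 0, 0.1, 0, 1], [-0.04, 0, -0.06, 0, 0.1, 0, 1], [-0.05, 0, -0.078, 0, 0.1, 0, 1], [-0.0505, 0, -0.0783, 0, 0.1, 0, 1], [-0.0505, 0, -0.0783, 0, 0.1, 0, 1]]}}

```text
time: 21.65
tool_pos: [0.5074, -0.269, 0.2104]
tool_rot: [-1.57, -0.001, 1.68]
contact_force: [-0.7, 0.5, -3.0]
opening: 0.0114
```

Call:
{"fn": "apply_moves", "kwargs": {"plan": [[0, 0.02, 0, 0, 0, 0, 1], [0, 0.045, 0, 0, 0, 0, 1], [0, 0.065, 0, 0, 0, 0, 1], [0, 0.075, 0, 0, 0, 0, 1], [0, 0.075, 0, 0, 0, 0, 1]]}}

```text
time: 22.28
tool_pos: [0.5078, -0.2693, 0.1356]
tool_rot: [-1.57, -0.001, 1.68]
contact_force: [0.4, -0.1, -2.4]
opening: 0.0111
```

Call:
{"fn": "apply_moves", "kwargs": {"plan": [[0, 0, 0, 0, 0, 0, 1], [0, 0, 0, 0, 0, 0, 1], [0, 0, 0, 0, 0, 0, 1], [0, 0, 0, 0, 0, 0, 1], [0, 0, 0, 0, 0, 0, 1]]}}

```text
time: 22.9
tool_pos: [0.5084, -0.2696, 0.1357]
tool_rot: [-1.571, -0.0, 1.68]
contact_force: [0.1, 0.4, -3.7]
opening: 0.0112
```

Run:
```python
from h import *
c=cams.calibration('wrist')
s=robot.observe();T=pose(s);im=cams.read_camera('wrist');np.save('w7.npy',T);cv2.imwrite('pics/w7f.png',im)
p=s['tool_pos'];y=s['tool_rot'];print(p,np.degrees(y),s['contact_force'])
print(delta(np.r_[p,y],[.5075,-.2715,p[2]],[-np.pi/2,0,np.radians(96.05)]))
zb=p[2]-.055
a=T[:3,:3]
hole=p+a@[-.072,0,0]
for z in(zb+.008,zb,.07): print(proj(c,[hole[0],hole[1],z],T))
cv2.imwrite('pics/w7.png',cv2.resize(im[50:200,240:400],None,fx=5,fy=4 if 0 else 5,interpolation=cv2.INTER_CUBIC)[:600])
```

```text
[ 0.5084 -0.2696  0.1357] [-90.0077  -0.002   96.2582] [ 0.1088  0.402  -3.6922]
(array([-1.7722, -0.0002,  1.1398]), array([0.0077, 0.2082, 0.0021]))
[320.0648 107.7389]
[320.0428 108.1604]
[320.016  108.6759]
```

View pics/w7.png

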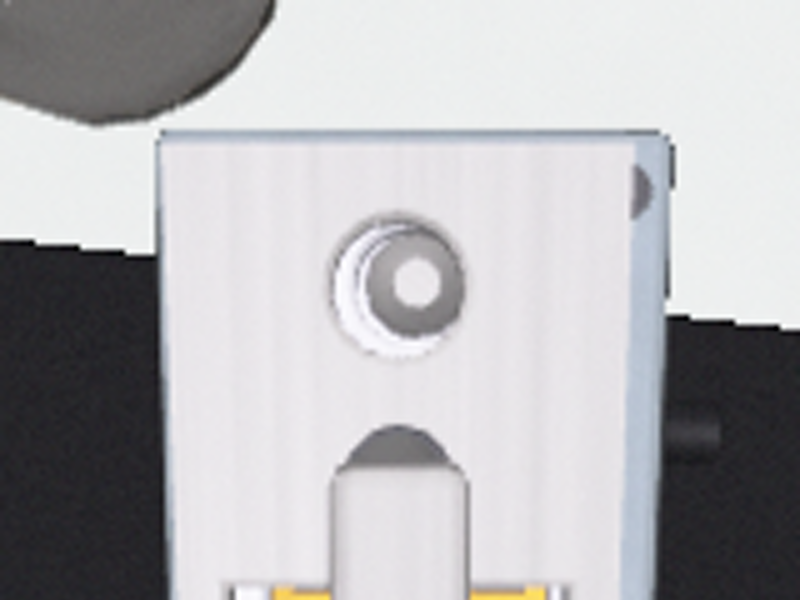

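In the crop, the hole centre is (397,285) and the pin tip is (416,282). The frame and nest midlines are parallel, so I need about +2.5 mm along tool z and −1.2 mm along tool x.

Call:
{"fn": "apply_moves", "kwargs": {"plan": [[-0.0012, 0, 0.0025, 0, 0.1, 0, 1], [-0.0012, 0, 0.0025, 0, 0.1, 0, 1], [-0.0012, 0, 0.0025, 0, 0.1, 0, 1], [-0.0012, 0.003, 0.0025, 0, 0.1, 0, 1], [-0.0012, 0.003, 0.0025, 0, 0.1, 0, 1]]}}

```text
time: 23.58
tool_pos: [0.5059, -0.2709, 0.1323]
tool_rot: [-1.57, -0.001, 1.678]
contact_force: [0.4, -0.1, -3.1]
opening: 0.0113
```

Run:
```python
from h import *
s=robot.observe();im=cams.read_camera('wrist');cv2.imwrite('pics/w8.png',im)
print(s['tool_pos'],np.degrees(s['tool_rot']))
g=cv2.cvtColor(im,cv2.COLOR_BGR2GRAY)
for f in('pics/w7f.png','pics/w8.png'):
    g=cv2.imread(f,0);print(f);print('\n'.join(' '.join('%3d'%v for v in r) for r in g[90:124,302:340:1]))
```

```text
[ 0.5059 -0.2709  0.1323] [-89.9721  -0.0331  96.1597]
pics/w7f.png
227 227 229 230 230 229 230 229 230 228 229 230 231 231 230 230 229 227 227 230 230 229 228 228 230 228 229 228 229 228 230 231 231 230 230 230 228 228
227 227 229 230 231 230 230 229 231 229 230 230 231 228 228 227 226 221 223 226 226 227 227 228 229 229 229 229 230 227 230 232 231 230 230 229 229 228
228 228 228 230 231 230 229 230 229 229 228 227 226 212 209 206 196 184 195 199 208 217 222 227 229 230 229 230 229 229 231 232 231 230 230 230 228 227
229 227 228 229 230 229 230 230 230 226 224 208 188 189 181 181 176 172 171 175 179 183 195 214 223 226 227 229 229 229 230 231 231 231 231 229 229 228
229 226 229 230 230 230 231 230 226 209 185 175 171 186 153 152 146 136 145 131 143 158 172 182 187 207 223 229 229 228 231 231 231 230 230 229 229 228
228 226 228 230 231 231 231 229 208 185 173 153 166 196 175 187 202 202 197 157 152 129 119 152 174 185 204 224 229 228 230 231 231 231 231 229 228 227
229 225 228 230 231 231 226 208 185 170 154 198 240 225 210 198 164 144 128 120 123 127 119 112 118 154 181 200 225 228 
[... 8615 characters left out ...]
 231 229 191 208 241 240 242 243 242 233 222 218 226 229 230 233 233 230 231 230 230 228 227
231 228 230 231 232 232 230 232 229 223 217 198 185 216 234 238 237 238 239 239 241 244 236 209 220 221 227 231 230 231 232 232 231 230 232 230 228 228
230 230 230 231 231 231 232 231 232 231 224 221 221 222 224 224 219 218 229 231 229 222 221 222 226 230 231 231 229 231 233 233 230 230 231 229 229 228
231 228 229 231 232 233 231 232 231 231 230 231 230 227 225 223 223 220 220 223 223 223 225 230 232 231 229 231 230 229 233 233 230 229 230 229 229 228
230 230 232 232 231 232 233 231 231 230 230 232 232 232 232 228 228 225 225 230 231 230 229 231 231 232 231 232 229 230 233 233 230 230 231 230 227 227
```

By pixel values, the pin tip is at (318.5,107.5) and the hole axis at that depth is (319,107.7), a 0.3 mm offset. Lowering.

Call:
{"fn": "apply_moves", "kwargs": {"plan": [[0, 0.003, -0.0003, 0, 0, 0, 1], [0, 0.006, -0.0003, 0, 0, 0, 1], [0, 0.009, -0.0003, 0, 0, 0, 1], [0, 0.011, -0.0003, 0, 0, 0, 1], [0, 0.011, -0.0003, 0, 0, 0, 1]]}}

```text
time: 24.25
tool_pos: [0.5063, -0.271, 0.1215]
tool_rot: [-1.571, -0.0, 1.678]
contact_force: [0.4, 0.3, -3.5]
opening: 0.0116
```

Call:
{"fn": "apply_moves", "kwargs": {"plan": [[0, 0.002, 0, 0, 0, 0, 1], [0, 0.004, 0, 0, 0, 0, 1], [0, 0.006, 0, 0, 0, 0, 1], [0, 0.008, 0, 0, 0, 0, 1], [0, 0.008, 0, 0, 0, 0, 1]]}}

```text
time: 24.88
tool_pos: [0.5063, -0.271, 0.1135]
tool_rot: [-1.571, -0.0, 1.678]
contact_force: [-0.1, -1.0, -2.9]
opening: 0.0115
```

Call:
{"fn": "apply_moves", "kwargs": {"plan": [[0, 0.002, 0, 0, 0, 0, 1], [0, 0.004, 0, 0, 0, 0, 1], [0, 0.006, 0, 0, 0, 0, 1], [0, 0.008, 0, 0, 0, 0, 1], [0, 0.0085, 0, 0, 0, 0, 1]]}}

```text
time: 25.5
tool_pos: [0.5063, -0.271, 0.105]
tool_rot: [-1.571, -0.0, 1.678]
contact_force: [0.8, 0.1, -3.4]
opening: 0.0115
```

Call:
{"fn": "apply_moves", "kwargs": {"plan": [[0, 0.0005, 0, 0, 0, 0, 1], [0, 0.001, 0, 0, 0, 0, 1], [0, 0.0015, 0, 0, 0, 0, 1], [0, 0.0015, 0, 0, 0, 0, 1], [0, 0.0015, 0, 0, 0, 0, 1]]}}

```text
time: 26.12
tool_pos: [0.5064, -0.271, 0.1037]
tool_rot: [-1.571, -0.0, 1.678]
contact_force: [0.4, -0.5, -3.3]
opening: 0.0114
```

Call:
{"fn": "apply_moves", "kwargs": {"plan": [[0, 0.0004, 0, 0, 0, 0, 1], [0, 0.0008, 0, 0, 0, 0, 1], [0, 0.0012, 0, 0, 0, 0, 1], [0, 0.0012, 0, 0, 0, 0, 1], [0, 0.0012, 0, 0, 0, 0, 1]]}}

```text
time: 26.75
tool_pos: [0.5066, -0.271, 0.1029]
tool_rot: [-1.571, 0.0, 1.678]
contact_force: [0.6, 1.2, 1.6]
opening: 0.0111
```

Call:
{"fn": "apply_moves", "kwargs": {"plan": [[0, 0.0003, 0, 0, 0, 0, 1], [0, 0.0005, 0, 0, 0, 0, 1], [0, 0.0005, 0, 0, 0, 0, 1], [0, 0.0005, 0, 0, 0, 0, 1], [0, 0.0005, 0, 0, 0, 0, 1]]}}

```text
time: 27.38
tool_pos: [0.5066, -0.271, 0.1029]
tool_rot: [-1.572, 0.0, 1.678]
contact_force: [-1.8, 2.9, 6.5]
opening: 0.0112
```

Call:
{"fn": "apply_moves", "kwargs": {"plan": [[0, 0, 0, 0, 0, 0, 0.6], [0, 0, 0, 0, 0, 0, 0.4], [0, 0, 0, 0, 0, 0, 0.2], [0, 0, 0, 0, 0, 0, 0.2], [0, 0, 0, 0, 0, 0, 0.2]]}}

```text
time: 28.0
tool_pos: [0.5064, -0.2711, 0.1019]
tool_rot: [-1.571, -0.0, 1.678]
contact_force: [0.2, -0.4, 0.3]
opening: 0.0369
```

Call:
{"fn": "apply_moves", "kwargs": {"plan": [[0, 0, 0, 0, 0, 0, 0.2], [0, -0.02, 0, 0, 0, 0, 0.2], [0, -0.05, 0, 0, 0, 0, 0.2], [0, -0.07, 0, 0, 0, 0, 0.2], [0, -0.07, 0, 0, 0, 0, 0.2]]}}

```text
time: 28.62
tool_pos: [0.5071, -0.2715, 0.1735]
tool_rot: [-1.574, 0.002, 1.678]
contact_force: [-0.0, 0.9, 0.1]
opening: 0.0371
```

Run:
```python
from h import *
c=cams.calibration('wrist')
s=robot.observe();T=pose(s);im=cams.read_camera('wrist');cv2.imwrite('pics/w9.png',im);np.save('w9.npy',T)
print(s['tool_pos'],s['opening'],s['contact_force'])
g=cv2.cvtColor(im,cv2.COLOR_BGR2GRAY)
# expected: pin tip, and plate corners/edges if seated (top z .056)
a=np.radians(-83.95);yd=np.array([np.cos(a),np.sin(a)]);xd=np.array([-yd[1],yd[0]])*-1
C=np.array([.507,-.2714])
q=lambda x,y,z:proj(c,[*(C+x*xd+y*yd),z],T)
print('tip',q(0,.072,.07),'corners',q(-.027,.088,.056),q(.027,.088,.056))
u0,v0=q(0,.072,.07).astype(int)
for r in g[v0-16:v0+18:2,u0-44:u0+44:2]: print(' '.join('%3d'%v for v in r))
for n in('scene','top'): cv2.imwrite(f'pics/{n}_end.png',cams.read_camera(n))
```

```text
[ 0.5071 -0.2715  0.1735] 0.037126604296927886 [-0.0388  0.9304  0.086 ]
tip [320.5965 110.6838] corners [286.2028  89.8863] [355.1     90.0342]
171 185 119 111 118 142 227 228 227 229 224 225 230 230 226 229 225 227 228 227 228 228 225 229 224 225 228 228 229 227 226 229 224 222 226 227 226 227 227 227 116 115 110 147
169 183 145 114 113 135 228 228 227 229 226 227 230 229 226 229 226 228 228 227 228 229 226 229 225 227 227 229 228 227 226 228 224 222 227 226 226 227 226 227 113 115 113 162
158 181 186 118 112 127 228 227 227 228 227 227 231 230 229 231 224 227 228 228 228 228 226 227 224 227 228 229 228 227 227 228 225 223 228 227 227 227 224 229 106 114 135 191
147 179 186 187 190 194 227 227 227 228 227 228 231 230 229 230 225 227 228 228 226 222 204 215 222 227 228 229 228 227 226 228 224 223 227 228 226 227 226 226 192 194 192 195
141 179 187 187 188 192 226 227 227 228 226 227 230 230 228 230 225 228 228 216 184 162 151 153 150 190 227 229 228 228 227 228 225 222 227 228 226 228 226 227 194 195 194 193
135 180 188 190 187 188 227 227 228 231 226 226 229 230 229 230 227 228 218
[... 1336 characters left out ...]
 177 189 190 189 189 229 229 230 231 229 228 230 230 228 231 228 229 229 217 221 228 178 191 227 219 225 230 228 227 227 229 225 224 227 229 226 226 225 218 191 190 192 192
 45 179 189 189 188 189 229 229 229 230 229 227 230 231 227 232 229 228 230 229 227 222 217 221 223 228 229 231 228 227 226 228 223 223 228 228 226 225 225 216 191 192 192 192
 46 176 189 187 186 188 227 229 231 230 228 227 229 230 229 233 229 230 230 229 229 230 227 229 228 230 229 231 228 227 228 229 224 223 228 227 225 224 225 215 189 190 192 191
 40 176 188 186 187 186 228 229 230 230 230 228 231 231 228 231 230 229 230 230 228 231 228 230 226 227 229 231 228 228 227 228 223 223 228 230 227 225 225 209 191 192 193 191
```

Call:
{"fn": "apply_moves", "kwargs": {"plan": [[0, -0.05, 0, 0, 0, 0, 0.2], [0, -0.09, 0.02, 0, 0, 0, 0.2], [0, -0.1, 0.06, 0, 0, 0, 0.2], [0, -0.1, 0.1, 0, 0, 0, 0.2], [0, -0.1, 0.1, 0, 0, 0, 0.2]]}}

```text
time: 29.4
tool_pos: [0.405, -0.2817, 0.2714]
tool_rot: [-1.569, -0.001, 1.676]
contact_force: [0.0, 0.0, 0.2]
opening: 0.0368
```

Run:
```python
from h import *
for n in('scene','top'):
    im=cams.read_camera(n);cv2.imwrite(f'pics/{n}_end.png',im)
    d=(cv2.absdiff(im,cv2.imread(f'pics/{n}0.png')).max(2)>40).astype(np.uint8)
    k,_,st,ce=cv2.connectedComponentsWithStats(cv2.morphologyEx(d,cv2.MORPH_CLOSE,np.ones((3,3))))
    print(n,[(s[:5].tolist()) for s in st[1:] if s[4]>12])
# frame in scene view: dark/bright match of projected seated plate corners
c=cams.calibration('scene');a=np.radians(-83.95);yd=np.array([np.cos(a),np.sin(a)]);xd=np.array([-yd[1],yd[0]])
C=np.array([.507,-.2714])
for x,y,z in[(-.027,-.088,.056),(-.027,.088,.056),(.027,.088,.056),(.027,-.088,.056),(0,.05,.116),(0,-.05,.116)]:
    print(proj(c,[*(C+x*-xd+y*yd),z]))
```

```text
scene [[0, 0, 276, 372, 37088], [49, 0, 94, 183, 6882], [281, 0, 131, 45, 1640], [416, 3, 89, 184, 6441], [448, 96, 24, 2, 24], [306, 164, 23, 6, 53], [332, 167, 10, 11, 44], [293, 168, 61, 25, 606], [432, 186, 15, 16, 72], [398, 228, 77, 47, 1693]]
top [[273, 151, 61, 29, 561], [269, 193, 241, 207, 14951], [394, 201, 12, 15, 45], [234, 218, 54, 18, 895], [144, 275, 11, 6, 40], [105, 279, 189, 121, 7672]]
[403.2581 241.7354]
[474.3947 256.2594]
[472.2481 268.3065]
[398.2491 252.4537]
[460.2182 237.5563]
[417.8848 229.4574]
```

```bash
python3 -c "
from cell import robot
print(robot.observe()['contact_force'],robot.hand_in())"
```

```text
the job is handed in; nothing more can be done
[ 0.26634971 -0.2968521  -0.73422913] None
```

I laid the long carrier over the nest's pins with its large hole on the thick pin, and let it go. Then I lifted the hold-down frame off the hook stand, gave it a half turn, lowered it over the same pins and let go. The job was handed in at about 29.5 s with the arm clear of everything.

**Checks that passed**
- **Seating:** both parts went down the pins without resistance. Contact came at the expected height each time: TCP 48.5 mm for the carrier and 102.9 mm for the frame. The force on the tool at contact was under 10 N.
- **Frame on the thick pin:** after release, the wrist picture's pixel values showed the thick pin through the frame's large hole. The plate edges were within about 1.5 px of where a seated frame should be.
- **Nothing else moved:** comparing start and end pictures by pixel difference, I saw changes only at the carrier, frame, nest and arm. In the top view the arm still covered part of the tray and foreground.

**Not fully confirmed**
- **Frame offset:** while aligning the frame, the camera and the TCP-based estimates disagreed by about 1.4 mm sideways. I used the camera's view of the pin in the hole, and the frame went down without resistance.
- **Thin-pin end of the frame:** I did not see it directly. That it is flush there is inferred from the contact height, the level tool and the scene picture.
- **Final picture:** I could not view it because the 12-picture limit was reached, so the last checks are numeric only.

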